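# Post the used filter cassette into the take-back box

### The job

Take the used filter cassette (the one with the red tab) out of the stand and post it, foot first and tab up, through the slot in the lid of the yellow take-back box: feel for the slot, feed it in gently without forcing it or pressing hard on the lid, and push it on down past the sprung keeper until it drops and lies inside the box. Leave the fresh cassettes in the stand and everything else on the table where they are.

Things in the scene. Friction and masses are not known exactly. Their poses are not given: they have to be found in the camera images.
- used: The used cassette, RED tab and brown filter face: a flat rigid filter cassette standing on its foot. Origin: centre of the foot (underside); z up. White body 70 mm (x, length) by 14 mm (y, thickness) by 80 mm tall, and on top of it, centred, a grip tab 44 mm (x) by 8 mm (y) by 22 mm tall, so the tab's top is 102 mm above the foot. 55 to 115 g. Turned half round it is the same.
- used_mid (a point): Point half-way up the used cassette, 51 mm above its foot, on its centre line.
- fresh1: A fresh cassette, same shape but BLUE tab and white filter face, standing in another bay. Origin: centre of the foot.
- fresh2: The other fresh cassette, BLUE tab. Origin: centre of the foot.
- stand: White and grey storage stand fixed to the table, 100 mm (x) by 232 mm (y). Origin: centre of its underside. Three bays 70 mm apart along its y axis (at y = -70, 0, +70 mm), each holding one cassette with its thickness along the stand's y, standing 8 mm above the table; bay walls reach 50 mm high, with about 1.5 mm play around the cassette.
- box: Yellow take-back box fixed to the table, 200 mm (x) by 150 mm (y), hollow, floor 4 mm above the table, with an orange flat lid 212 by 184 mm, 6 mm thick, its top 166 mm above the table. Origin: centre of the box's underside; z up. In the lid's middle is a black-edged slot 73 mm long (box x) by 17 mm wide (box y).
- box_slot (a point): Nominal centre of the slot, on the lid's top, over the box's origin; axes as the box. The lid slides on along rails in the box's y direction and was not pushed to the same spot each time: the true slot is centred along x, but along y anywhere from -12 to +12 mm from this point (not measured, but visible). The lid is stiff: it does not shift under up to 25 N.
- box_keeper_tip (a point): Nominal tip of the sprung keeper, 16 mm below the lid's top (it shifts with the lid). Under the slot a straight throat of the same opening reaches 40 mm below the lid's top. A steel leaf leans into it from the slot's -y side, meets the foot some 10 mm down and rubs on the 14 mm thick part: pushing past takes about 4 to 12 N. Let go with 30 mm or more inside, the cassette stays held.
- box_in (a point): Centre of the box's inner floor, 4 mm above the table. The keeper does not hold the thinner tab: once the upper edge of the 14 mm thick part has been pushed some 8 to 17 mm below the lid's top (the tab's top then still 5 to 14 mm above the lid), the cassette drops to this floor by itself. Fingers do not fit into the slot; pressing the tab from above with shut fingers does it.
- mug: Bystander: glass mug, 76 mm wide with a handle, 115 mm tall, standing on the table. Origin: centre of its underside.
- beaker: Bystander: glass tumbler, 80 mm wide, 100 mm tall, standing on the table. Origin: centre of its underside.
- cup1: Bystander: clear specimen jar with a red screw lid, 62 mm wide, 72 mm tall, standing on the table. Origin: centre of its underside.
- cup2: Bystander: clear specimen jar with a red screw lid, 62 mm wide, 72 mm tall, standing on the table. Origin: centre of its underside.
- pills: Bystander: white pill bottle, 46 mm wide, 75 mm tall, standing on the table. Origin: centre of its underside.
Mind the look-alikes: they are no part of the job. Leave any pink or purple look-alike of the used alone.

How it is judged:
On the way, in this order (a step that is already met when the one before it is completed fails the run):
1. the used cassette is lifted out of its bay (foot above the bay walls) (z of used in the frame of stand above 0.055 m), for 0.1 s.
2. the used cassette stands upright in the slot, its foot at least 25 mm below the lid's top and its tab above (x of used in the frame of box between -0.008 and 0.008 m and y of used in the frame of box between -0.02 and 0.02 m and z of used in the frame of box between 0.07 and 0.141 m and angle between used's own z axis and vertical below 0.15 rad), for 0.1 s.
At the end, for the whole second after the job is handed in: the used cassette lies at rest inside the box (its middle within the box's walls and lower than 90 mm above the table), having dropped clear of the slot and keeper; the fresh cassettes still stand in the stand (within 20 mm) and the other things on the table within 30 mm of where they were (x of used_mid in the frame of box between -0.1 and 0.1 m and y of used_mid in the frame of box between -0.075 and 0.075 m and z of used_mid in the frame of box between 0 and 0.09 m and linear speed of used below 0.02 m/s and distance of each of fresh1, fresh2 from where it was at the start of the episode below 0.02 m and distance of each of mug, beaker, cup1, cup2, pills from where it was at the start of the episode below 0.03 m); the robot touches nothing.
It fails at once if the used cassette is forced against the box or its lid with more than 25 N (contact force between used and box above 25 N and z of used in the frame of box above 0.08 m).
It fails at once if the robot presses on the box itself with more than 25 N (contact force between any of the fingers, the arm and box above 25 N).
It fails at once if a fresh cassette is moved more than 20 mm or tipped (distance of any of fresh1, fresh2 from where it was at the start of the episode above 0.02 m or angle between any of fresh1, fresh2's own z axis and vertical above 0.3 rad).
It fails at once if a bystander is moved more than 30 mm or tipped (distance of any of mug, beaker, cup1, cup2, pills from where it was at the start of the episode above 0.03 m or angle between any of mug, beaker, cup1, cup2, pills's own z axis and vertical above 0.4 rad).
It also fails if it takes over 72 s, if anything falls off the work surface, if the arm or the gripper's body presses on something with over 40 N, if the wrist force passes 120 N, or if a joint passes its speed limit or range.

### The arm

A 7-joint arm with a two-finger parallel gripper is mounted at the origin on the work surface. World frame = base frame: x ahead of the robot, y to its left, z up, the work surface at z = 0. Lengths are in m, angles in rad, forces in N, time in s.
With the tool pointing down it reaches from about 0.4 to 0.875 m from the base axis. Payload 6.5 kg.
Tool frame: the origin (TCP) lies on the centre line of the jaws, within the pads' length; the fingertips stand 19 mm ahead of it and the grasp point (between the pads) is the TCP; z points along the fingers, y is the line along which they close (so a half turn about z gives the same grasp; the last joint's range is limited). The gripper opens to 88 mm and grips with 3 to 60 N. Pads are 18 mm wide; open, the fingers measure 123 mm over their backs; the gripper's body (75 mm by 187 mm) begins 45 mm behind the grasp point.
Start: joints at [-1.189, 0.536, -0.004, 1.538, 0.003, 1.067, -0.071], TCP at [0.281, 0.586, 0.258] pointing down, gripper open.
Joint ranges: [-2.7, 2.7], [-0.37, 2.16], [-1.27, 1.26], [0.24, 2.4], [-1.31, 4.45], [0.19, 1.91], [-2.76, 2.76]. Speed limits (rad/s): [2.39, 2.39, 3.14, 3.14, 3.14, 3.14, 3.14].

### API

Orientations are given as a unit quaternion [x, y, z, w].
In Python, from bench import * gives the robot as it stands.
- The arm moves only by the shell command python3 -m pendant 'ROWS' [FORCE]. ROWS is JSON, a list of rows, each a list of 5 numbers: the shift along the tool's x, y, z in mm, then the turn about the tool's z in degrees, then the closure, from 0 (fully open) to 1 (shut). In form: [[dx, dy, dz, yaw, grip], ...]. A call has 1 to 10 rows; each row is the pose to reach, as a shift and turn from the pose commanded when the call began, along the tool's axes at that moment; what a row does not reach only later rows make up. A row lasts 1/8 s, in which the tool goes at most 62.5 mm and 10.7 degrees, less where a joint would pass 70% of its speed; a pose out of reach is approached as far as the arm can. A call with a gripper value outside its range is refused whole. The fingers move at their own pace and stop on an object; FORCE is the grip in N (left out, the last holds). Time passes only in rows, so rows that repeat a pose let the fingers close. It gives the time, the measured TCP pose, the force, the opening and the grip force at its end, in the units of the state.
- sense(): the state, without advancing time (a new reading comes with each control period).
- capture(name): name is "side" or "top" or "wrist"; returns (picture, depth): 420x560x3 uint8, red, green, blue; 420x560 float32, m along the optical axis (not along the pixel's ray), 0 where there is no reading.
- camera_model(name): a dict with "mtx" (3x3 intrinsics, pixels), "T" (4x4, takes a point from camera to world coordinates). Camera axes: x right, y up, looking along -z (the intrinsics and any distortion apply to the point x, -y, -z); pixel columns grow to the right and rows downward; lengths in m; the calibration is good to about 2 mm. A picture is of the moment at which its call begins: read the wrist's pose just before it. camera_model takes no time and is no camera call; for the wrist camera it gives the pose at the moment of the call.
- finish_job(): hands the job in; it is judged then, once.
The state is a dict: "clock": time; "joint_pos": joint angles; "qd": joint speeds; "joint_efforts": joint torques, N m; "position": TCP position; "orientation": TCP orientation; "ft_force": force on the tool from outside, world axes, zero at the start; "moment": the same for the moment, N m; "finger_gap": finger opening in m; "grip_force": force on a finger pad.
Only numpy, scipy, OpenCV 4.12 (cv2) and the standard library are available. Lean on these libraries where they do the work, as an engineer would, in place of code of your own. Each camera call takes 0.05 s, during which the arm holds its last target. There are 200 camera calls.

## Working session

There is one attempt and no reset: what is moved stays moved. The work goes in short steps, Python scripts to look and compute and a shell command to move; the robot and the scene stay as the last step left them, time stands still between calls to the robot, and variables do not carry over. Pictures are saved under pics/ and viewed, at most 10 in all, crops included, and the job is handed in when it is done.

```bash
mkdir -p pics; ls; python3 - <<'E'
from bench import *
import cv2,numpy as np
for n in("top","side"):
    p,d=capture(n); cv2.imwrite(f"pics/{n}0.png",p[...,::-1]); np.savez(f"/tmp/{n}0.npz",d=d,**camera_model(n),p=p)
    m=camera_model(n);print(n,np.round(m["T"],3).tolist(),np.round(m["mtx"]).tolist(),[k for k in m])
s=sense();print(s)
E
```

```text
pics
top [[-0.032, 0.975, -0.219, 0.254], [-0.999, -0.03, 0.012, 0.043], [0.005, 0.219, 0.976, 1.636], [0.0, 0.0, 0.0, 1.0]] [[535.0, 0.0, 278.0], [0.0, 535.0, 201.0], [0.0, 0.0, 1.0]] ['mtx', 'T']
side [[0.938, 0.194, -0.287, 0.206], [-0.347, 0.538, -0.768, -1.032], [0.006, 0.82, 0.572, 0.898], [0.0, 0.0, 0.0, 1.0]] [[445.0, 0.0, 282.0], [0.0, 445.0, 211.0], [0.0, 0.0, 1.0]] ['mtx', 'T']
{'clock': 0.1, 'joint_pos': array([-1.18918272,  0.537102  , -0.00440763,  1.53873444,  0.00264945,
        1.06728974, -0.07121627]), 'qd': array([ 1.38194343e-04, -6.81358330e-04,  3.79947903e-05, -1.84442034e-03,
       -1.09786279e-03,  8.43628691e-04, -8.81015240e-04]), 'joint_efforts': array([ 2.32846760e-03, -5.72081530e+01,  9.93724912e-01, -2.52228802e+01,
       -5.61607839e-02,  1.35270454e-02,  2.96596318e-05]), 'position': array([0.28126645, 0.58543483, 0.25693501]), 'orientation': array([ 2.22014875e-01,  9.75042979e-01, -7.59875309e-04, -8.47733137e-05]), 'ft_force': array([ 0.21480176,  0.58004563, -0.53816961]), 'moment': array([ 0.02394975,  0.00528786, -0.01904373]), 'grip_force': 0.0, 'finger_gap': 0.08804481085956198}
```

View pics/top0.png

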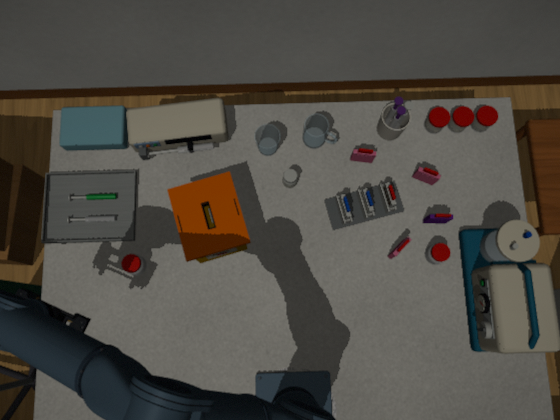

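View pics/side0.png

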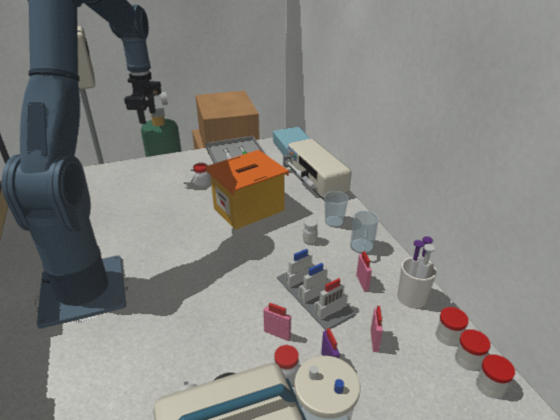

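Top view: the stand is at about (365,205). Red-tab candidates:
- (390,195), in the stand's third bay
- pink-bodied look-alikes at (363,155), (426,174) and (400,245)
- purple one at (438,217)

The choice by description is (390,195); I'll check it in a crop. The box lid is at (208,215), with its slot at about (208,215).

```bash
cat > h.py <<'E'
import numpy as np,cv2
def load(n):
    z=np.load(f"/tmp/{n}.npz");return z["p"],z["d"],z["mtx"],z["T"]
def ray(K,T,u,v):
    d=np.array([(u-K[0,2])/K[0,0],-(v-K[1,2])/K[1,1],-1.]);return T[:3,3],T[:3,:3]@d
def atz(K,T,u,v,z):
    o,d=ray(K,T,u,v);return o+d*(z-o[2])/d[2]
def proj(K,T,P):
    c=np.linalg.inv(T)@np.append(P,1);return K[0,0]*c[0]/-c[2]+K[0,2],K[1,1]*-c[1]/-c[2]+K[1,2]
def tri(a,b):
    A=[];r=[]
    for o,d in(a,b):
        d=d/np.linalg.norm(d);M=np.eye(3)-np.outer(d,d);A.append(M);r.append(M@o)
    X=np.linalg.solve(sum(A),sum(r));return X,[np.linalg.norm(M@X-q) for M,q in zip(A,r)]
E
python3 - <<'E'
from h import *
t=load("top0")[0];s=load("side0")[0]
f=lambda p,x,y,w,h:cv2.resize(p[y:y+h,x:x+w],(400,300),interpolation=cv2.INTER_CUBIC)
m=np.vstack([np.hstack([f(t,325,165,80,60),f(s,270,240,80,60)][0:1]+[f(s,270,240,100,75)]),np.hstack([f(t,160,165,100,75)]+[f(s,200,145,100,75)])])
cv2.imwrite("pics/mos.png",m[...,::-1])
E
```

```text
(no output)
```

View pics/mos.png

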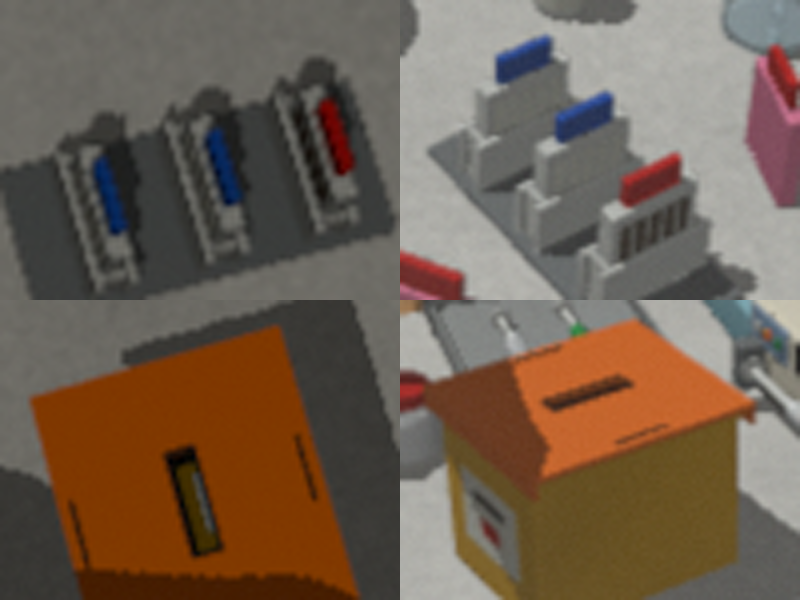

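Red tab on a white body with a brown filter face, in the end bay: this is the used one, top-view pixel about (391.5,192), side about (333,282). The slot is at about (208,215) in top and (247,168) in side.

```bash
python3 - <<'E'
from h import *
_,dt,K,T=load("top0");_,ds,K2,T2=load("side0")
print("depth ok",(dt>0).mean(),(ds>0).mean())
def P(n,a,b): 
    X,r=tri(ray(K,T,*a),ray(K2,T2,*b));print(n,np.round(X,4),np.round(r,4))
P("tab",(392.4,191.5),(332.9,282.1))
P("slot",(208.2,215.3),(246.9,168.0))
for a,b in(((325+330/5,165+97/5),(325+350/5,165+170/5)),((160+181/4,165+152/4),(160+206/4,165+254/4))):
    z=.11 if a[0]>300 else .166
    A,B=atz(K,T,*a,z),atz(K,T,*b,z);d=A-B;print(np.round(A,4),np.round(B,4),np.linalg.norm(d),np.degrees(np.arctan2(d[1],d[0])))
# lid corners from top crop
c=[(160+x/4,165+y/4) for x,y in((31,98),(281,27),(357,298))]
print([np.round(atz(K,T,*q,.166),3)[:2] for q in c])
# stand base corners
for q in((325,165+175/5),(325+35/5,165+300/5),(325+395/5,165+232/5)): print(np.round(atz(K,T,*q,.004),3))
R=np.array([[2.22014875e-01,9.75042979e-01]]);from scipy.spatial.transform import Rotation as Q
print(np.round(Q.from_quat([.2220,.97504,-.00076,-.00008]).as_matrix(),3))
from bench import *
w=camera_model("wrist");s=sense();Rt=Q.from_quat(s["orientation"]).as_matrix()
print(np.round(Rt.T@(w["T"][:3,3]-s["position"]),3),np.round(Rt.T@w["T"][:3,:3],3),w["mtx"][0,0])
E
```

```text
depth ok 0.9959821428571428 0.9960799319727891
tab [ 0.6141 -0.3129  0.1103] [0.0008 0.0008]
slot [0.549 0.221 0.167] [0.0003 0.0003]
[ 0.6366 -0.3108  0.11  ] [ 0.5921 -0.3191  0.11  ] 0.045198731726037875 10.567116848686611
[0.5844 0.2293 0.166 ] [0.5112 0.2121 0.166 ] 0.07524358928807351 13.251519762582634
[array([0.627, 0.335]), array([0.674, 0.158]), array([0.477, 0.108])]
[ 0.619 -0.125  0.004]
[ 0.539 -0.142  0.004]
[ 0.575 -0.369  0.004]
[[-0.901  0.433 -0.   ]
 [ 0.433  0.901 -0.001]
 [-0.    -0.002 -1.   ]]
[ 0.086  0.001 -0.127] [[-0.001  0.946  0.324]
 [ 1.     0.001 -0.   ]
 [-0.001  0.324 -0.946]] 301.07090861555315
```

```bash
python3 -m pendant '[[-43,-42,0,9,0.2],[-86,-83,0,18,0.4],[-129,-125,0,27,0.5],[-172,-166,0,36,0.5],[-215,-208,0,45,0.5],[-258,-250,0,54,0.5],[-301,-291,0,63,0.5],[-344,-333,0,72,0.5],[-387,-374,0,81,0.5],[-430,-416,0,90,0.5]]'; python3 - <<'E'
from bench import *
from scipy.spatial.transform import Rotation as Q
import numpy as np
s=sense();R=Q.from_quat(s["orientation"]).as_matrix();print(s["position"],R.round(3).tolist(),s["joint_pos"])
print(R.T@(np.array([.6141,-.3129,.25])-s["position"]),np.degrees(np.arctan2(R[1,0],R[0,0])))
E
```

```text
clock: 1.35
position: [0.4892, 0.0231, 0.2578]
orientation: [0.848, 0.53, 0.0, -0.0]
ft_force: [0.9, 0.8, 0.5]
finger_gap: 0.0435
grip_force: 0.0
[0.48924101 0.02309549 0.25778281] [[0.437, 0.899, 0.0], [0.899, -0.437, 0.0], [0.0, 0.0, -1.0]] [-0.58030129  0.28484009  0.52915259  1.9770952  -0.17909034  0.92439904
 -0.41279556]
[-0.24759979  0.25918813  0.00769228] 64.07514578237036
```

```bash
python3 -m pendant '[[-31,32,0,7,0.5],[-62,65,0,14,0.5],[-93,97,0,21,0.5],[-124,130,0,28,0.5],[-155,162,0,35,0.5],[-186,194,0,42,0.5],[-217,227,0,49,0.5],[-248,259,0,54.5,0.5],[-248,259,0,54.5,0.5],[-248,259,0,54.5,0.5]]'; python3 - <<'E'
from bench import *
import cv2,numpy as np
s=sense();m=camera_model("wrist");p,d=capture("wrist")
cv2.imwrite("pics/w1.png",p[...,::-1]);np.savez("/tmp/w1.npz",p=p,d=d,pos=s["position"],q=s["orientation"],**m);print(s["joint_pos"])
E
```

```text
clock: 2.6
position: [0.6148, -0.3101, 0.2571]
orientation: [0.996, 0.086, -0.0, -0.001]
ft_force: [-0.5, 0.1, 0.3]
finger_gap: 0.044
grip_force: 0.0
[-0.04250334  0.70805197  0.73380507  1.45350397 -0.49307252  1.17081649
 -0.63303074]
```

View pics/w1.png

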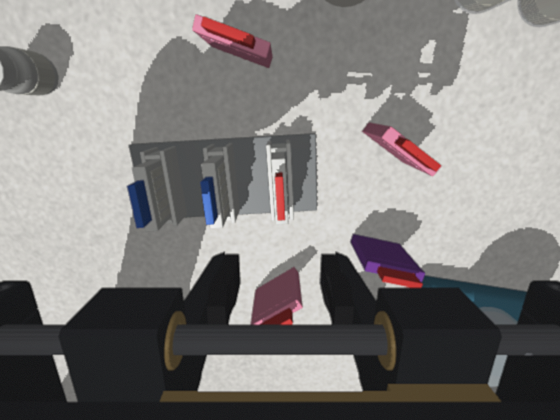

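The red tab is at u≈275–285, v≈172–220, with the fingers either side of it in the lower part of the picture; nothing blocks the descent. I'll get the tab's top face from the depth and from the wrist ray, checked against the top view.

```bash
cat >> h.py <<'E'
def cloud(d,K,T):
    v,u=np.mgrid[:d.shape[0],:d.shape[1]]
    c=np.stack([(u-K[0,2])/K[0,0]*d,-(v-K[1,2])/K[1,1]*d,-d],-1);return c@T[:3,:3].T+T[:3,3]
E
python3 - <<'E'
from h import *
from scipy.spatial.transform import Rotation as Q
p,d,K,T=load("w1");z=np.load("/tmp/w1.npz");X=cloud(d,K,T).astype(float);p=p.astype(int)
red=(p[...,0]>120)&(p[...,0]>2.5*p[...,1]);W=np.zeros_like(red);W[160:230,265:300]=1
red&=W;print(red.sum(),np.percentile(X[red][:,2],[5,25,50,75,95]))
top=red&(X[...,2]>.104);pts=X[top]
ys,xs=np.nonzero(top);print(xs.min(),xs.max(),ys.min(),ys.max())
(c,sz,a)=cv2.minAreaRect((pts[:,:2]*1000).astype(np.float32));print(c,sz,a,pts[:,2].mean())
R=Q.from_quat(z["q"]).as_matrix()
print("tool",R.T@(np.array([c[0]/1e3,c[1]/1e3,.110])-z["pos"]),"yaw toolx",np.degrees(np.arctan2(R[1,0],R[0,0])))
# triangulate top-face centre: wrist + top view
u,v=xs.mean(),ys.mean();_,_,Kt,Tt=load("top0");print(tri(ray(K,T,u,v),ray(Kt,Tt,392.4,191.5)))
# stand orientation from blue-tab to red: base plate edge directions
st=(X[...,2]>.001)&(X[...,2]<.012);
for a in(((131,146),(315,133)),((206,214),(316,210)),((131,146),(130,146))):
    A,B=[atz(K,T,*q,.006) for q in a];e=B-A;print(np.linalg.norm(e),np.degrees(np.arctan2(e[1],e[0]))+90)
s=load("w1")[0]
E
```

```text
276 [0.10893846 0.10951887 0.10996707 0.11034357 0.11103974]
276 283 176 219
(615.6812133789062, -308.2930603027344) (42.860511779785156, 6.080799102783203) 12.759727478027344 0.1099506595319095
tool [ 0.00125562 -0.00146374  0.14707913] yaw toolx 9.895782191618046
(array([ 0.61572611, -0.31057421,  0.11002693]), [np.float64(0.0027088520682957804), np.float64(0.0027088520682957964)])
0.22803683081722803 13.818132363863967
0.1468060442550505 12.102462108476885
0.0012406455430951113 189.87722552666065
```

Heights agree (0.110 m), as does the tab size (43×6 mm). Yaw is off by about 2.7°. I'll descend and grip.

```bash
python3 -m pendant '[[1,-1.5,20,-2.7,0.5],[1,-1.5,55,-2.7,0.5],[1,-1.5,90,-2.7,0.5],[1,-1.5,115,-2.7,0.5],[1,-1.5,135,-2.7,0.5],[1,-1.5,146,-2.7,0.5],[1,-1.5,146,-2.7,0.5]]' 30;  python3 -m pendant '[[0,0,0,0,0.8],[0,0,0,0,0.9],[0,0,0,0,1],[0,0,0,0,1],[0,0,0,0,1],[0,0,0,0,1]]' 30
```

```text
clock: 3.52
position: [0.6157, -0.3089, 0.1114]
orientation: [0.994, 0.109, -0.0, -0.0]
ft_force: [-0.8, 0.4, 1.2]
finger_gap: 0.044
grip_force: 0.0
clock: 4.28
position: [0.6159, -0.3094, 0.112]
orientation: [0.994, 0.109, 0.0, 0.0]
ft_force: [-0.4, -0.3, 2.8]
finger_gap: 0.0078
grip_force: 30.0
```

```bash
python3 -m pendant '[[0,0,-6,0,1],[0,0,-15,0,1],[0,0,-27,0,1],[0,0,-45,0,1],[0,0,-70,0,1],[0,0,-100,0,1],[0,0,-130,0,1],[0,0,-160,0,1],[0,0,-190,0,1],[0,0,-200,0,1]]'; python3 - <<'E'
from bench import *
import cv2,numpy as np
s=sense();m=camera_model("wrist");p,d=capture("wrist")
np.savez("/tmp/w2.npz",p=p,d=d,pos=s["position"],q=s["orientation"],**m)
q,d2=capture("side")
cv2.imwrite("pics/w2.png",np.hstack([cv2.resize(p,(400,300)),cv2.resize(q[140:350,200:480],(400,300))])[...,::-1])
from scipy.spatial.transform import Rotation as Q
R=Q.from_quat(s["orientation"]).as_matrix();print(s["position"],s["finger_gap"])
print(R.T@(np.array([.549,.221,.312])-s["position"]),np.degrees(np.arctan2(R[1,0],R[0,0])))
E
```

```text
clock: 5.52
position: [0.6162, -0.31, 0.3148]
orientation: [0.994, 0.109, 0.002, 0.001]
ft_force: [0.6, -0.3, -0.9]
finger_gap: 0.0079
grip_force: 30.0
[ 0.61623956 -0.31001211  0.31475205] 0.007884286503650759
[ 0.04958822 -0.5329549   0.00163555] 12.533387893224322
```

View pics/w2.png

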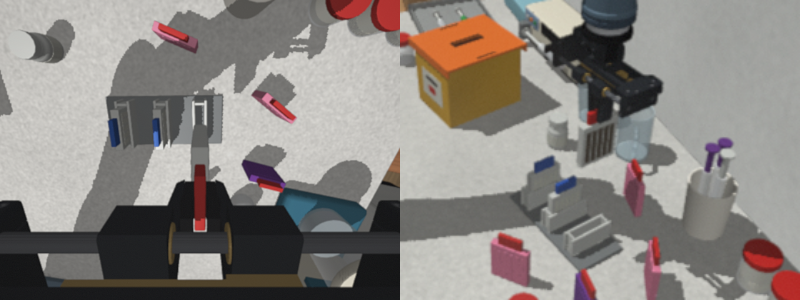

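The cassette is held upright, its bay is empty and the fresh ones still stand. I'll stop about 40 mm short of the slot so the slot is visible beside the cassette.

```bash
python3 -m pendant '[[2,-20,0,0,1],[6,-60,0,0,1],[11,-110,0,0,1],[16,-160,0,0,1],[21,-210,0,0,1],[26,-260,0,-0.5,1],[31,-310,0,-1,1],[36,-360,0,-1.5,1],[41,-410,0,-1.5,1],[45,-445,0,-1.5,1]]';python3 -m pendant '[[3,-25,0,0,1],[5,-43,0,0,1],[5,-48,0,0,1],[5,-48,0,0,1],[5,-48,0,0,1]]'; python3 - <<'E'
from bench import *
import cv2,numpy as np
s=sense();m=camera_model("wrist");p,d=capture("wrist")
np.savez("/tmp/w3.npz",p=p,d=d,pos=s["position"],q=s["orientation"],**m)
cv2.imwrite("pics/w3.png",cv2.resize(p[60:360,80:480],(800,600),interpolation=cv2.INTER_CUBIC)[...,::-1])
E
```

```text
clock: 6.88
position: [0.5616, 0.1377, 0.3103]
orientation: [0.992, 0.124, -0.001, -0.0]
ft_force: [0.5, 0.6, -1.4]
finger_gap: 0.008
grip_force: 30.0
clock: 7.5
position: [0.5565, 0.1812, 0.3118]
orientation: [0.993, 0.121, 0.0, 0.0]
ft_force: [0.6, -0.2, -0.3]
finger_gap: 0.0078
grip_force: 30.0
```

View pics/w3.png

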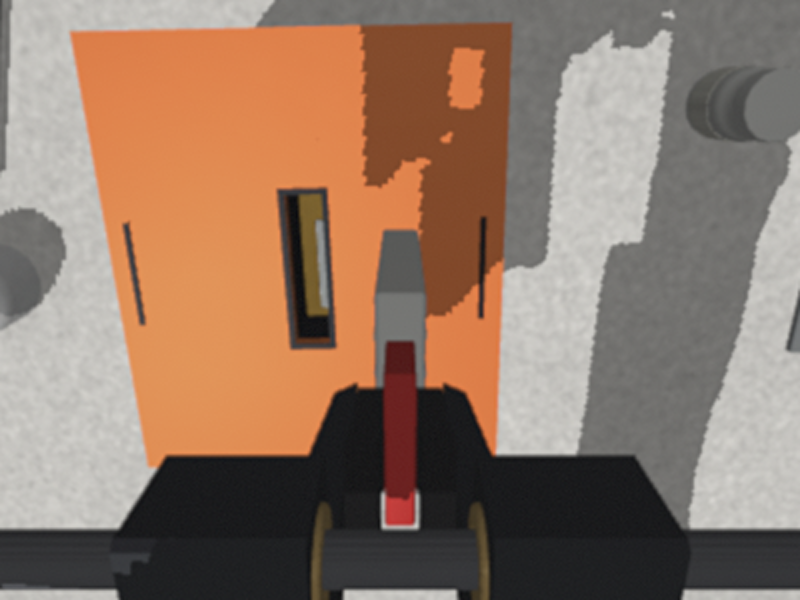

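The slot corners in the crop are about (278,190), (326,187), (335,347) and (292,349). The cassette's foot end edge is (385–415,231) and its body top edge (376–425,292). The keeper leaf is on the right (-y) side.

```bash
python3 - <<'E'
from h import *
from scipy.spatial.transform import Rotation as Q
p,d,K,T=load("w3");z=np.load("/tmp/w3.npz");R=Q.from_quat(z["q"]).as_matrix();X=cloud(d,K,T)
f=lambda x,y:((x+.5)/2-.5+80,(y+.5)/2-.5+60)
t=lambda P:np.round((R.T@(P-z["pos"]))*1000,1)
print("lid z",np.median(X[100:140,150:200,2]),"toolx",np.degrees(np.arctan2(R[1,0],R[0,0])))
C=[atz(K,T,*f(*q),.166) for q in((278,190),(326,187),(335,347),(292,349))];print("slot tool",[t(c) for c in C])
c=np.mean(C,0);print("centre",c,t(c));e=(C[0]+C[1]-C[2]-C[3])/2;print("len",np.linalg.norm(e),"ang",np.degrees(np.arctan2(e[1],e[0])))
L=[atz(K,T,*f(*q),.166) for q in((72,32),(512,24),(148,465),(497,452))]
for i,j in((0,2),(1,3),(1,0)):
    e=L[i]-L[j];print("lid edge",np.degrees(np.arctan2(e[1],e[0])))
zf=z["pos"][2]-.104
for q in((385,231),(415,231)):print("foot end",t(atz(K,T,*f(*q),zf)))
for q in((376,292),(425,292)):print("bodytop end",t(atz(K,T,*f(*q),zf+.08)))
for q in((385,342),(416,342)):print("tabtop? end",t(atz(K,T,*f(*q),zf+.102)))
E
```

```text
lid z 0.16602119410726265 toolx 13.933549726092176
slot tool [array([ 42.5, -56.6, 145.8]), array([ 43.9, -34.9, 145.8]), array([-34.5, -33.6, 145.8]), array([-35.5, -54.9, 145.8])]
centre [0.54965112 0.22583545 0.166     ] [  4.1 -45.  145.8]
len 0.07822240395538098 ang 15.046348365874769
lid edge 14.774307933271308
lid edge 15.152550902662089
lid edge -75.14300776145686
foot end [ 32.9  -7.4 104. ]
foot end [ 32.9   4.3 104. ]
bodytop end [34.3 -7.9 24. ]
bodytop end [34.3  5.  24. ]
tabtop? end [29.3 -5.1  2. ]
tabtop? end [29.3  2.1  2. ]
```

```bash
python3 -m pendant '[[1,-8,0,-0.5,1],[3,-24,0,-1.1,1],[5,-38,0,-1.1,1],[5.3,-43.6,0,-1.1,1],[5.3,-43.6,12,-1.1,1],[5.3,-43.6,26,-1.1,1],[5.3,-43.6,36,-1.1,1],[5.3,-43.6,37,-1.1,1],[5.3,-43.6,37,-1.1,1]]'; python3 - <<'E'
from bench import *
import cv2,numpy as np
s=sense();m=camera_model("wrist");p,d=capture("wrist")
np.savez("/tmp/w4.npz",p=p,d=d,pos=s["position"],q=s["orientation"],**m)
q,_=capture("side");t,_=capture("top")
f=lambda p,x,y,w,h:cv2.resize(p[y:y+h,x:x+w],(400,300),interpolation=cv2.INTER_CUBIC)
a=cv2.resize(p[120:320,180:380],(600,600),interpolation=cv2.INTER_CUBIC)[:, :400] if 0 else f(p,200,120,160,120)
b=f(q,205,110,100,75)
cv2.imwrite("pics/w4.png",np.hstack([a,b])[...,::-1]);print(s["position"],s["ft_force"])
E
```

```text
clock: 8.68
position: [0.551, 0.226, 0.2748]
orientation: [0.991, 0.132, 0.0, 0.0]
ft_force: [0.5, -0.5, 0.3]
finger_gap: 0.0077
grip_force: 30.0
[0.55100841 0.22601683 0.27484315] [ 0.47330195 -0.45829512  0.34641386]
```

View pics/w4.png

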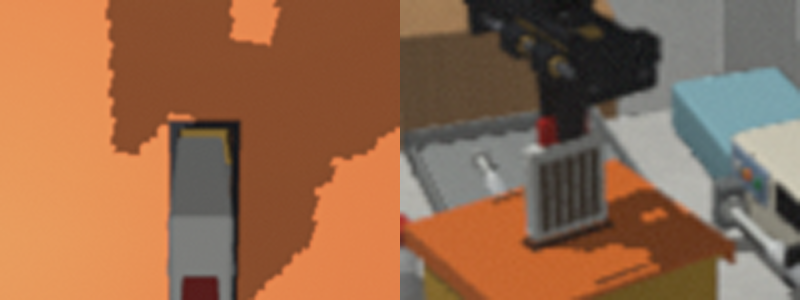

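Left: the foot sits inside the slot outline (slot 168–240, foot about 178–226 in the crop), roughly 0.5 mm to the left. The side view shows it upright over the slot. Now I'll feel my way in.

```bash
python3 -m pendant '[[0,0.5,1,0,1],[0,0.5,3,0,1],[0,0.5,4.5,0,1],[0,0.5,6,0,1],[0,0.5,7.5,0,1]]'
```

```text
clock: 9.45
position: [0.5509, 0.2257, 0.2671]
orientation: [0.991, 0.132, 0.0, 0.0]
ft_force: [0.6, -0.1, -0.1]
finger_gap: 0.0075
grip_force: 30.0
```

```bash
python3 -m pendant '[[0,0,2,0,1],[0,0,4,0,1],[0,0,6,0,1],[0,0,7,0,1]]'; python3 -m pendant '[[0,0,1.5,0,1],[0,0,3,0,1],[0,0,4.5,0,1],[0,0,6,0,1]]'
```

```text
clock: 9.95
position: [0.5509, 0.2257, 0.26]
orientation: [0.991, 0.132, -0.0, 0.0]
ft_force: [-0.4, -0.1, 0.1]
finger_gap: 0.0079
grip_force: 30.0
clock: 10.45
position: [0.5514, 0.2261, 0.255]
orientation: [0.991, 0.132, 0.001, -0.0]
ft_force: [-0.6, 1.2, 5.4]
finger_gap: 0.0077
grip_force: 30.0
```

Foot about 15 mm down; the keeper is felt at 5.4 N with little lateral force.

```bash
python3 -m pendant '[[0,0,1.5,0,1],[0,0,3,0,1],[0,0,4.5,0,1],[0,0,6,0,1]]'; python3 -m pendant '[[0,0,2,0,1],[0,0,4,0,1],[0,0,6,0,1],[0,0,8,0,1]]'
```

```text
clock: 10.95
position: [0.5511, 0.2259, 0.2483]
orientation: [0.991, 0.132, 0.0, -0.0]
ft_force: [-0.6, 0.9, 4.0]
finger_gap: 0.0079
grip_force: 30.0
clock: 11.45
position: [0.5508, 0.2258, 0.24]
orientation: [0.991, 0.132, -0.0, -0.0]
ft_force: [-0.1, 1.5, 4.0]
finger_gap: 0.0084
grip_force: 30.0
```

```bash
python3 -m pendant '[[0,0,3,0,1],[0,0,6,0,1],[0,0,9,0,1],[0,0,12,0,1],[0,0,15,0,1],[0,0,18,0,1],[0,0,21,0,1],[0,0,24,0,1]]'; python3 -m pendant '[[0,0,3,0,1],[0,0,6,0,1],[0,0,9,0,1],[0,0,12,0,1],[0,0,15,0,1],[0,0,18,0,1],[0,0,21,0,1],[0,0,24,0,1],[0,0,24,0,1]]'
```

```text
clock: 12.45
position: [0.5509, 0.2258, 0.216]
orientation: [0.991, 0.132, -0.0, -0.0]
ft_force: [-0.7, 1.6, 3.8]
finger_gap: 0.008
grip_force: 30.0
clock: 13.58
position: [0.5508, 0.2259, 0.1917]
orientation: [0.991, 0.132, -0.0, 0.0]
ft_force: [-0.2, 4.5, -2.2]
finger_gap: 0.0075
grip_force: 30.0
```

```bash
python3 -m pendant '[[0,0,0,0,0.85],[0,0,0,0,0.7],[0,0,0,0,0.6],[0,0,0,0,0.6],[0,0,-10,0,0.6],[0,0,-25,0,0.6],[0,0,-40,0,0.7],[0,0,-45,0,1],[0,0,-45,0,1],[0,0,-45,0,1]]' 30; python3 - <<'E'
from bench import *
import cv2,numpy as np
s=sense();p,d=capture("wrist");q,_=capture("side")
f=lambda p,x,y,w,h:cv2.resize(p[y:y+h,x:x+w],(400,300),interpolation=cv2.INTER_CUBIC)
cv2.imwrite("pics/w5.png",np.hstack([cv2.resize(p,(400,300)),f(q,205,110,100,75)])[...,::-1]);print(s["position"],s["ft_force"],s["finger_gap"])
E
```

```text
clock: 14.82
position: [0.5506, 0.2257, 0.2368]
orientation: [0.991, 0.132, -0.0, 0.0]
ft_force: [0.8, -0.3, 0.7]
finger_gap: 0.0007
grip_force: 0.0
[0.5505903  0.22569394 0.23681881] [ 0.83604051 -0.25829595  0.6585406 ] 0.0007309663034285703
```

View pics/w5.png

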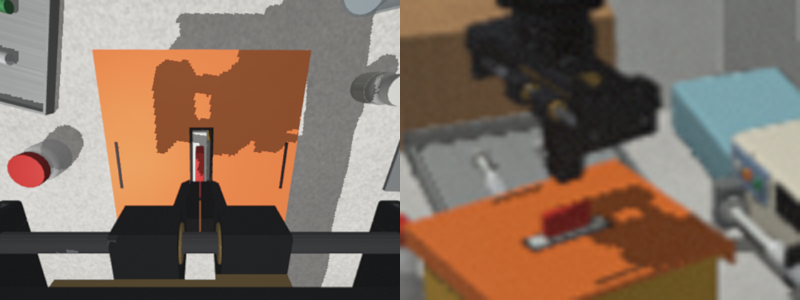

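The cassette is held in the slot, tab up, with the shut fingers centred over it. I'll push from above.

```bash
python3 -m pendant '[[0,0,8,0,1],[0,0,16,0,1],[0,0,22,0,1],[0,0,26,0,1],[0,0,28,0,1],[0,0,29.5,0,1],[0,0,31,0,1],[0,0,32.5,0,1],[0,0,34,0,1]]'; python3 -m pendant '[[0,0,1.5,0,1],[0,0,3,0,1],[0,0,4.5,0,1],[0,0,6,0,1]]'
```

```text
clock: 16.05
position: [0.5513, 0.2258, 0.2034]
orientation: [0.991, 0.132, 0.0, -0.0]
ft_force: [-0.2, 0.5, 5.0]
finger_gap: 0.0002
grip_force: 2.4
clock: 16.55
position: [0.551, 0.2257, 0.1972]
orientation: [0.991, 0.132, 0.0, 0.0]
ft_force: [-0.2, -0.4, 5.5]
finger_gap: 0.0006
grip_force: 2.5
```

```bash
python3 -m pendant '[[0,0,1.5,0,1],[0,0,3,0,1],[0,0,4.5,0,1],[0,0,5.5,0,1]]'; python3 -c "
from bench import *
import cv2
cv2.imwrite('pics/q1.png',cv2.resize(capture('side')[0][110:185,205:305],(400,300))[...,::-1])"
```

```text
clock: 17.05
position: [0.5508, 0.2258, 0.1916]
orientation: [0.991, 0.132, -0.0, -0.0]
ft_force: [0.1, 0.7, 4.5]
finger_gap: 0.0002
grip_force: 2.3
```

```bash
python3 -m pendant '[[0,0,1,0,1],[0,0,2,0,1],[0,0,3,0,1],[0,0,3,0,1]]'
```

```text
clock: 17.6
position: [0.5506, 0.2257, 0.1883]
orientation: [0.991, 0.132, -0.0, 0.0]
ft_force: [-0.7, -0.8, -0.8]
finger_gap: 0.0007
grip_force: 0.0
```

The force is gone, so it has probably dropped. I'll retract and look.

```bash
python3 -m pendant '[[0,0,-10,0,1],[0,0,-30,0,1],[0,0,-60,0,1],[0,0,-90,0,1],[0,0,-110,0,1],[0,0,-110,0,1],[0,0,-110,0,1],[0,0,-110,0,1]]'; python3 - <<'E'
from bench import *
import cv2,numpy as np
s=sense();p,d=capture("wrist");q,_=capture("side")
cv2.imwrite("pics/w6.png",np.hstack([cv2.resize(p,(400,300)),cv2.resize(q[110:350,200:520],(400,300))])[...,::-1])
E
```

```text
clock: 18.6
position: [0.5504, 0.2256, 0.2979]
orientation: [0.991, 0.132, -0.001, 0.0]
ft_force: [-0.9, 0.8, -0.7]
finger_gap: 0.0004
grip_force: 0.0
```

View pics/w6.png

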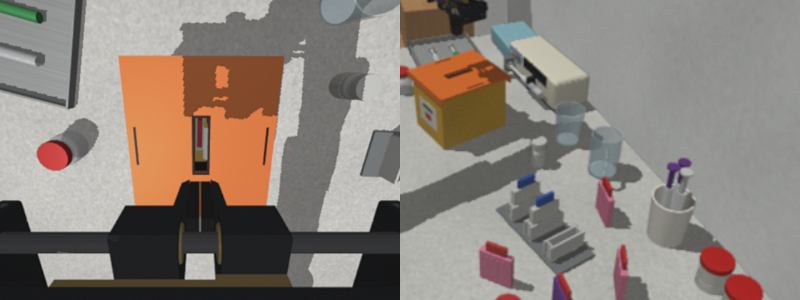

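```bash
python3 - <<'E'
from bench import *
from h import *
m=camera_model("wrist");p,d=capture("wrist");X=cloud(d,m["mtx"],m["T"]);p=p.astype(int)
w=np.zeros(d.shape,bool);w[165:240,268:296]=1
r=w&(p[...,0]>60)&(p[...,0]>2*p[...,1])&(X[...,2]<.15)
print(r.sum(),X[r].mean(0) if r.any() else 0,np.percentile(X[r][:,2],[5,95]),np.percentile(X[w][:,2],[1,20,50]))
E
```

```text
228 [0.55242443 0.22691348 0.10580628] [0.10463458 0.10708283] [0.00285389 0.08431306 0.15233708]
```

The tab top is at 0.106 m, so the foot is on the inner floor (0.004 m) and the middle is at 0.055 m, well clear of the throat.

```bash
python3 -c "
from bench import *
print(finish_job())"
```

```text
the job is handed in; nothing more can be done
None
```

The used cassette went through the slot and past the keeper and now stands upright on the box floor; in the last pictures the fresh cassettes and the other things in view stood where they were, and the job is handed in (no verdict came back).

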